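# Tip the tall cassette down and push it home in the analyser's dock

## Task

Load the tall cassette (the taller of the two, with the round opening): push it over with the fingertips, away from you, so that it lies flat along its own lane of the dock, then push it along the lane, still lying flat, until its leading end is fully home against the stop under the roof. Only push: do not pick it up or carry it. Leave the short cassette standing and do not disturb the jar, the mouse and the brush beside the dock.

Things in the scene. Friction and masses are not known exactly. Their poses are not given: they have to be found in the camera images.
- dock: Grey loading dock fixed to the bench, 360 x 260 mm. Origin at bench level; x runs along the lanes from their open near end to the stop, y left, z up. Two lanes with flat grey plastic floors at z = 13 mm (x -190 to 150 mm), centred at y = +55 and -55 mm, each 68 mm wide between guide rails 8 mm thick (x -170 to 150 mm) whose tops are 10 mm above the lane floor.
- cassette_tall: Tall loose aluminium block, 36 (x) x 60 (y) x 120 mm (z), 0.2 to 0.42 kg, round black opening in each broad face. Origin: centre of its underside. Starts upright in either lane, origin at dock x -98 to -48 mm, its x along the dock's x within 2 degrees. Pushed high on its near face it tips about its far bottom edge; past about 17 degrees it falls by itself and lands short of the roof.
- dock_stop (a point): On the dock's stop face at lane-floor level, midway between the lanes (dock x = 150, y = 0, z = 13 mm); the flat stop face spans both lanes. A white roof covers the last 25 mm before it (dock x 125 to 162 mm): underside 44 mm, top 54 mm above the lane floor.
- tall_edge (a point): Middle of the tall cassette's far bottom edge, the edge it must tip about (its x = +18, z = 0 mm). It is on the lane floor when the cassette stands and again, at its tail, when it lies correctly.
- tall_end (a point): Centre of the tall cassette's top face (120 mm above its underside): its leading end when it lies in the lane. At dock x = 150 mm it is home.
- cassette_short: Short aluminium cassette, 36 x 60 x 85 mm, with a narrow upright black slot in each broad face, standing loose in the other lane, within the same range along it. Origin at the centre of its underside. It must stay standing where it is.
- jar: Closed sample jar, 44 mm across, 65 mm high, standing on the bench 190 to 230 mm to the left of the dock's centre line. Origin at the centre of its underside. Leave alone.
- mouse: White computer mouse, about 100 x 56 x 31 mm, on the bench 190 to 230 mm to the right of the dock's centre line. Origin at the centre of its underside. Leave alone.
- brush: Hand brush lying on the bench 270 to 300 mm to the left of the dock's centre line. Leave alone.
There are look-alikes about, which are no part of the job. What is shaped like the cassette_tall but blue or brown is not meant.

How it is judged:
On the way, in this order (a step that is already met when the one before it is completed fails the run):
1. the tall cassette has been tipped forward and lies flat in its lane, not yet home (angle between cassette_tall's own z axis and vertical between 1.5 and 1.64 rad and z of tall_edge in the frame of dock below 0.018 m and (y of tall_end in the frame of dock between 0.043 and 0.067 m or y of tall_end in the frame of dock between -0.067 and -0.043 m) and x of tall_end in the frame of dock below 0.14 m), for 0.1 s.
2. the tall cassette, lying flat, is home against the stop (angle between cassette_tall's own z axis and vertical between 1.5 and 1.64 rad and z of tall_edge in the frame of dock below 0.018 m and (y of tall_end in the frame of dock between 0.043 and 0.067 m or y of tall_end in the frame of dock between -0.067 and -0.043 m) and x of tall_end in the frame of dock above 0.146 m), for 0.2 s.
At the end, for the whole second after the job is handed in: The tall cassette lies flat (within 4 degrees) in a lane of the dock on the face that was far from the robot, its leading end within 4 mm of the stop, at rest; the short cassette still stands within 10 mm of its start (all of step 2 and linear speed of cassette_tall below 0.01 m/s and angle between cassette_short's own z axis and vertical below 0.1 rad and distance of cassette_short from where it was at the start of the episode below 0.01 m); the robot touches nothing.
It fails at once if the tall cassette is lifted off the lane floor or tipped the wrong way (its far bottom edge more than 15 mm above the floor) (z of tall_edge in the frame of dock above 0.028 m).
It fails at once if the short cassette is moved more than 10 mm or tipped (distance of cassette_short from where it was at the start of the episode above 0.01 m or angle between cassette_short's own z axis and vertical above 0.2 rad).
It fails at once if the jar is moved more than 20 mm (distance of jar from where it was at the start of the episode above 0.02 m).
It fails at once if the mouse is moved more than 20 mm (distance of mouse from where it was at the start of the episode above 0.02 m).
It fails at once if the brush is moved more than 20 mm (distance of brush from where it was at the start of the episode above 0.02 m).
It also fails if it takes over 38 s, if anything falls off the work surface, if the arm or the gripper's body presses on something with over 40 N, if the wrist force passes 120 N, or if a joint passes its speed limit or range.

## Robot

A 6-joint arm with a two-finger parallel gripper is mounted at the origin on the work surface. World frame = base frame: x ahead of the robot, y to its left, z up, the work surface at z = 0. Lengths are in m, angles in rad, forces in N, time in s.
With the tool pointing down it reaches from about 0.4 to 0.925 m from the base axis. Payload 3.4 kg.
Tool frame: the origin (TCP) lies at the very end of the fingers, on their centre line; the grasp point (between the pads) lies robot.hold_point_z behind it (robot.hold_point_z is the distance from the TCP to the grasp point, in m); z points along the fingers, y is the line along which they close (so a half turn about z gives the same grasp; the last joint's range is limited). The gripper opens to 85 mm and grips with 20 to 120 N. Pads are 22 mm wide; open, the fingers measure 114 mm over their backs; the gripper's body (76 mm by 85 mm) begins 54 mm behind the grasp point. The pads swing forward as they close: fully open they stand 13 mm farther back than shut.
Start: joints at [1.069, 0.307, 1.506, -0, 1.328, -0.073], TCP at [0.239, 0.523, 0.21] pointing down, gripper open.
Joint ranges: [-3.12, 3.12], [-1.05, 2.28], [0.14, 2.33], [-1.42, 4.57], [0.1, 2.73], [-2.68, 2.68]. Speed limits (rad/s): [2.57, 2.57, 3.14, 3.14, 3.14, 3.14].

## Interface

Orientations are given as a unit quaternion [w, x, y, z].
In Python, from bench import robot gives the robot as it stands. The module is installed in compiled form; this text tells all that it offers.
- The arm moves only by the tool servo_tool, never from a script. Its argument "series" is a list of rows, each an object with "linear": the shift along the tool's x, y, z normalised to -1 to 1, where 1 is 20 cm, a list of three; "spin": the turn about the tool's z normalised to -1 to 1, where 1 is 180 degrees; "grip": the opening, from 0 (shut) to 1 (fully open). A call has 1 to 20 rows; each row is the pose to reach, as a shift and turn from the pose commanded when the call began, along the tool's axes at that moment, turning the shorter way round; what a row does not reach only later rows make up. A row lasts 1/12 s, in which the tool goes at most 41.7 mm and 7.16 degrees, less where a joint would pass 70% of its speed; a pose out of reach is approached as far as the arm can. A call with a number of a shift or a turn outside -1 to 1 is refused whole. A call with a gripper value outside its range is refused whole. The fingers move at their own pace and stop on an object; the grip force is fixed at half the most. Time passes only in rows, so rows that repeat a pose let the fingers close. It gives the time, the measured TCP pose, the force, the opening and the grip force at its end, in the units of the state.
- robot.get_state(): the state, without advancing time (a new reading comes with each control period).
- robot.get_image(name): name is "side" or "top" or "wrist"; returns a dict with "frame" (400x640x3 uint8, red, green, blue), "depth" (400x640 float32, m along the optical axis (not along the pixel's ray), 0 where there is no reading), "fx", "fy", "cx", "cy" (pixels), "dist" ([k1, k2, p1, p2, k3] as OpenCV has them; the pictures are not rectified), "origin" and "orientation" of the camera in the world. Camera axes: x right, y up, looking along -z (the intrinsics and any distortion apply to the point x, -y, -z); pixel columns grow to the right and rows downward; lengths in m; the calibration is good to about 2 mm. A picture is of the moment at which its call begins.
- robot.hand_in(): hands the job in; it is judged then, once.
The state is a dict: "time_s": time; "joint_pos": joint angles; "qd": joint speeds; "joint_torque": joint torques, N m; "eef_pos": TCP position; "tcp_rot": TCP orientation; "contact_force": force on the tool from outside, world axes, zero at the start; "ft_torque": the same for the moment, N m; "width": finger opening in m; "grip_force": force on a finger pad.
Only numpy, scipy, OpenCV 4.12 (cv2) and the standard library are available. Lean on these libraries where they do the work, as an engineer would, in place of code of your own. Each camera call takes 0.05 s, during which the arm holds its last target. There are 200 camera calls.

## Working session

There is one attempt and no reset: what is moved stays moved. The work goes in short steps, Python scripts to look and compute and a tool call to move; the robot and the scene stay as the last step left them, time stands still between calls to the robot, and variables do not carry over. Pictures are saved under pics/ and viewed, at most 10 in all, crops included, and the job is handed in when it is done.

Besides the shell and the picture viewer there is one more tool, called after ">>>" as name(argument=value, ...) on one line, values as JSON. servo_tool: Moves the arm, as the interface text tells. Scaled input: -1 to 1 covers 20 cm each way for a shift and 180 degrees each way for a turn. Its arguments: {"type":"object","properties":{"series":{"type":"array"}},"required":["series"]}

```bash
mkdir -p pics
cat > h.py <<'E'
import numpy as np, cv2
from scipy.spatial.transform import Rotation as R
from bench import robot
def cam(n):
    return robot.get_image(n)
def pts(im):
    h,w=im["depth"].shape
    u,v=np.meshgrid(np.arange(w),np.arange(h))
    K=np.array([[im["fx"],0,im["cx"]],[0,im["fy"],im["cy"]],[0,0,1]])
    p=cv2.undistortPoints(np.stack([u,v],-1).reshape(-1,1,2).astype(float),K,np.array(im["dist"],float)).reshape(h,w,2)
    d=im["depth"]
    c=np.stack([p[...,0]*d,-p[...,1]*d,-d],-1)
    q=im["orientation"]; M=R.from_quat([q[1],q[2],q[3],q[0]]).as_matrix()
    P=c@M.T+np.array(im["origin"]); P[d==0]=np.nan
    return P
E
python3 - <<'E'
from h import *
s=robot.get_state(); print({k:np.round(v,3) for k,v in s.items()})
for n in("top","side"):
    im=cam(n); np.save(n+".npy",im,allow_pickle=True)
    cv2.imwrite(f"pics/{n}0.png",im["frame"][...,::-1]); print(n,im["origin"],im["orientation"],im["fx"],(im["depth"]>0).mean())
try: print(robot.hold_point_z)
except Exception as e: print(e)
E
```

```text
{'time_s': np.float64(0.0), 'joint_pos': array([ 1.068,  0.308,  1.508, -0.   ,  1.328, -0.074]), 'qd': array([-0.   ,  0.   , -0.001,  0.001, -0.   , -0.001]), 'joint_torque': array([-1.0000e-03, -4.5753e+01, -2.5192e+01, -0.0000e+00,  1.3000e-02,
       -0.0000e+00]), 'eef_pos': array([0.239, 0.522, 0.209]), 'tcp_rot': array([-0.   ,  0.213,  0.977, -0.001]), 'contact_force': array([-0.492,  0.566,  0.217]), 'ft_torque': array([-0.014, -0.003,  0.002]), 'grip_force': np.float64(0.0), 'width': np.float64(0.085)}
top [0.52857963 0.12123394 1.12852594] [ 0.71230756  0.02642603 -0.03802371 -0.70033835] 462.1768459539797 0.99610546875
side [0.54866977 0.90930471 0.67477419] [-0.03732891 -0.01261954  0.46225525  0.88587097] 477.14983387207377 0.9958203125
0.0187
```

View pics/top0.png

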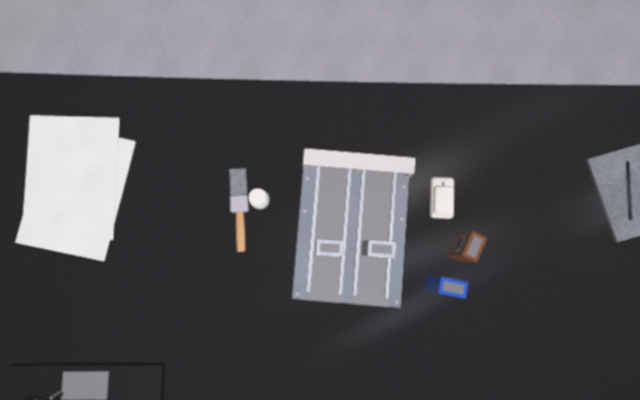

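View pics/side0.png

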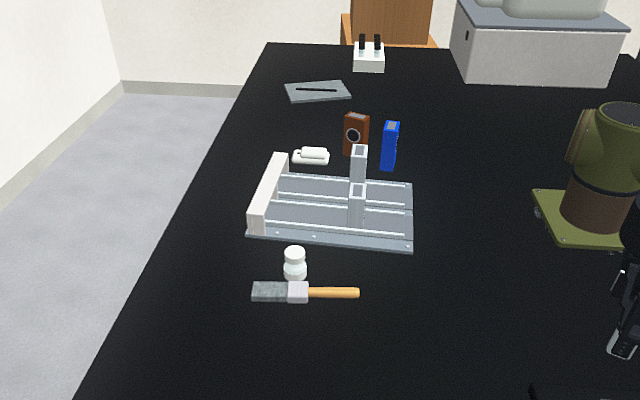

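The top view shows the dock with its roof at about row 155. The short cassette stands in the left lane at (329,248) and the tall one in the right lane at (381,249). The blue and brown decoys stand to the right at (453,287) and (473,247). The side view agrees with this.

Run:
```python
from h import *
im=np.load("top.npy",allow_pickle=True).item(); P=pts(im); F=im["frame"].astype(int)
X,Y,Z=P[...,0],P[...,1],P[...,2]
def rect(m,name):
    n,l,st,_=cv2.connectedComponentsWithStats(m.astype(np.uint8))
    for i in range(1,n):
        if st[i,4]<60: continue
        q=P[l==i]; r=cv2.minAreaRect((q[:,:2]*1000).astype(np.float32))
        print(name,st[i,:].tolist(),"c",np.round(r[0],1),"sz",np.round(r[1],1),"ang",round(r[2],2),"z",np.round(np.median(q[:,2])*1000,1), "rgb",F[l==i].mean(0).astype(int))
near=(X>.3)&(X<.85)&(Y>-.3)&(Y<.3)
rect(near&(Z>.115)&(Z<.15),"tall")
rect(near&(Z>.088)&(Z<.108),"short")
rect(near&(Z>.058)&(Z<.076),"roof")
rect(near&(Z>.006)&(Z<.03),"dock")
# lane floor
print("bench z",np.nanmedian(Z[250:300,50:200]))
```

```text
tall [461, 231, 26, 32, 495] c [ 541.3 -241.6] sz [38.8 62.6] ang 66.8 z 119.7 rgb [127 103  94]
tall [367, 239, 29, 19, 482] c [532.9 -38.3] sz [60.2 36.6] ang 86.96 z 132.9 rgb [178 179 188]
tall [438, 277, 30, 21, 473] c [ 451.9 -194.2] sz [61.9 35.5] ang 81.22 z 120.0 rgb [ 93 112 169]
short [457, 231, 15, 31, 90] c [ 541.2 -226.1] sz [66.7 28.1] ang 2.09 z 97.2 rgb [73 59 54]
short [316, 239, 28, 18, 435] c [533.6  71.8] sz [59.8 35.8] ang 87.08 z 98.0 rgb [182 183 192]
roof [303, 148, 112, 26, 1788] c [736.    4.2] sz [259.4  37.8] ang 86.14 z 67.1 rgb [222 216 219]
roof [249, 188, 18, 18, 233] c [647.  238.9] sz [38.7 37.5] ang 45.81 z 64.9 rgb [235 231 228]
roof [452, 231, 16, 31, 76] c [ 540.8 -225.3] sz [68.5 28.5] ang 3.65 z 67.6 rgb [68 57 54]
dock [293, 165, 117, 143, 13184] c [564.7  15. ] sz [261.5 326.1] ang 86.33 z 12.3 rgb [156 157 166]
dock [234, 168, 15, 83, 879] c [622.6 282.4] sz [198.   33.1] ang 2.25 z 18.2 rgb [172 156 147]
dock [430, 177, 24, 41, 561] c [ 660.7 -204. ] sz [57.9 99.4] ang 89.34 z 18.5 rgb [205 200 195]
dock [446, 232, 15, 30, 98] c [ 539.7 -225.5] sz [69.9 29.5] ang 5.29 z 18.1 rgb [68 57 54]
bench z -1.3352790856679952e-05
```

Dock pose: origin about (0.593, 0.0135), yaw about -3.7°. The tall cassette is at dock (-56, -56) mm in the right lane. I'll move behind it, fingers shut, tool x antiparallel to dock x.

>>> servo_tool(series=[{"linear":[-1,-0.89,0],"spin":0,"grip":0},{"linear":[-1,-0.89,0],"spin":0,"grip":0},{"linear":[-1,-0.89,0],"spin":0,"grip":0},{"linear":[-1,-0.89,0],"spin":0,"grip":0},{"linear":[-1,-0.89,0],"spin":0,"grip":0},{"linear":[-1,-0.89,0],"spin":0,"grip":0},{"linear":[-1,-0.89,0],"spin":0,"grip":0},{"linear":[-1,-0.89,0],"spin":0,"grip":0},{"linear":[-1,-0.89,0],"spin":0,"grip":0}])

```text
time_s: 0.85
eef_pos: [0.3471, 0.2771, 0.2097]
tcp_rot: [-0.0, 0.214, 0.977, 0.0]
contact_force: [-0.5, 0.8, -0.5]
width: -0.0001
grip_force: 0.0
```

>>> servo_tool(series=[{"linear":[-1,-0.89,0],"spin":-0.116,"grip":0},{"linear":[-1,-0.89,0],"spin":-0.116,"grip":0},{"linear":[-1,-0.89,0],"spin":-0.116,"grip":0},{"linear":[-1,-0.89,0],"spin":-0.116,"grip":0},{"linear":[-1,-0.89,0],"spin":-0.116,"grip":0},{"linear":[-1,-0.89,0],"spin":-0.116,"grip":0},{"linear":[-1,-0.89,0],"spin":-0.116,"grip":0},{"linear":[-1,-0.89,0],"spin":-0.116,"grip":0},{"linear":[-1,-0.89,0],"spin":-0.116,"grip":0},{"linear":[-1,-0.89,0],"spin":-0.116,"grip":0}])

```text
time_s: 1.68
eef_pos: [0.4546, 0.0341, 0.2094]
tcp_rot: [-0.001, 0.032, 0.999, 0.001]
contact_force: [-0.4, 0.6, 0.1]
width: 0.0001
grip_force: 0.0
```

```bash
cat >> h.py <<'E'
O=np.array([.5928,.0135]); a=np.radians(-3.7); D=np.array([[np.cos(a),np.sin(a)],[-np.sin(a),np.cos(a)]])
def todock(p): return D@(np.asarray(p)[:2]-O)
def togo(dx,dy,z):
    "print state and the normalised shift to a TCP target in the dock frame"
    s=robot.get_state(); p=np.array(s["eef_pos"]); q=s["tcp_rot"]; M=R.from_quat([q[1],q[2],q[3],q[0]])
    w=np.r_[O+D.T@np.array([dx,dy]),z]
    x=M.as_matrix()[:,0]; yaw=np.degrees(np.arctan2(x[1],x[0]))
    print("t",round(float(s["time_s"]),2),"pos",p.round(4),"dock",todock(p).round(4),"F",np.round(s["contact_force"],1),"w",round(float(s["width"]),4),"yaw",round(yaw,2),"spin",round(-(((176.3-yaw)+180)%360-180)/180,4),"shift",(M.inv().apply(w-p)/.2).round(3))
E
python3 -c "
from h import *
togo(-.105,-.0556,.21)"
```

```text
t 1.68 pos [0.4546 0.0341 0.2094] dock [-0.1393  0.0117] F [-0.4  0.6  0.1] w 0.0001 yaw 176.32 spin 0.0001 shift [-0.171 -0.336 -0.004]
```

>>> servo_tool(series=[{"linear":[-0.13,-0.336,0],"spin":0,"grip":0},{"linear":[-0.13,-0.336,0],"spin":0,"grip":0},{"linear":[-0.13,-0.336,0],"spin":0,"grip":0},{"linear":[-0.13,-0.336,0.2],"spin":0,"grip":0},{"linear":[-0.13,-0.336,0.4],"spin":0,"grip":0},{"linear":[-0.13,-0.336,0.475],"spin":0,"grip":0},{"linear":[-0.13,-0.336,0.475],"spin":0,"grip":0},{"linear":[-0.13,-0.336,0.475],"spin":0,"grip":0}])

```text
time_s: 2.35
eef_pos: [0.4755, -0.0337, 0.1143]
tcp_rot: [-0.001, 0.031, 1.0, 0.0]
contact_force: [0.4, 0.0, 0.3]
width: -0.0
grip_force: 0.0
```

```bash
python3 -c "
from h import *
togo(-.0854,-.0556,.115)
cv2.imwrite('pics/side1.png',cv2.resize(cam('side')['frame'][120:260,220:460,::-1],None,fx=3,fy=3))"
```

```text
t 2.35 pos [ 0.4755 -0.0337  0.1143] dock [-0.114  -0.0546] F [0.4 0.  0.3] w -0.0 yaw 176.46 spin 0.0009 shift [-0.143 -0.005 -0.004]
```

View pics/side1.png

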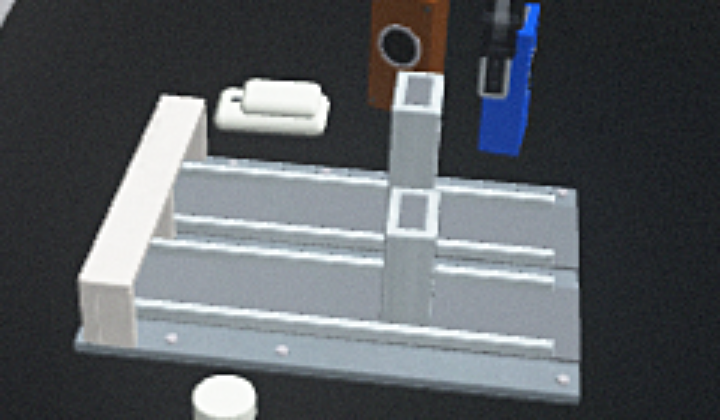

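The fingers are at crop (495,80), right behind the tall cassette at (415,90), and near its top. Now a slow push to tip it.

>>> servo_tool(series=[{"linear":[-0.04,-0.005,0],"spin":0,"grip":0},{"linear":[-0.08,-0.005,0],"spin":0,"grip":0},{"linear":[-0.11,-0.005,0],"spin":0,"grip":0},{"linear":[-0.13,-0.005,0],"spin":0,"grip":0},{"linear":[-0.15,-0.005,0],"spin":0,"grip":0},{"linear":[-0.17,-0.005,0],"spin":0,"grip":0},{"linear":[-0.19,-0.005,0],"spin":0,"grip":0},{"linear":[-0.21,-0.005,0],"spin":0,"grip":0},{"linear":[-0.23,-0.005,0],"spin":0,"grip":0},{"linear":[-0.25,-0.005,0],"spin":0,"grip":0},{"linear":[-0.27,-0.005,0],"spin":0,"grip":0},{"linear":[-0.29,-0.005,0],"spin":0,"grip":0},{"linear":[-0.31,-0.005,0],"spin":0,"grip":0},{"linear":[-0.33,-0.005,0],"spin":0,"grip":0},{"linear":[-0.35,-0.005,0],"spin":0,"grip":0},{"linear":[-0.35,-0.005,0],"spin":0,"grip":0},{"linear":[-0.35,-0.005,0],"spin":0,"grip":0},{"linear":[-0.35,-0.005,0],"spin":0,"grip":0}])

```text
time_s: 3.9
eef_pos: [0.546, -0.0413, 0.1147]
tcp_rot: [-0.0, 0.032, 0.999, 0.0]
contact_force: [-0.1, -0.5, 0.2]
width: 0.0001
grip_force: 0.0
```

```bash
python3 -c "
from h import *
togo(-.12,-.0556,.115)
cv2.imwrite('pics/side2.png',cv2.resize(cam('side')['frame'][120:260,220:460,::-1],None,fx=3,fy=3))"
```

```text
t 3.9 pos [ 0.546  -0.0413  0.1147] dock [-0.0432 -0.0577] F [-0.1 -0.5  0.2] w 0.0001 yaw 176.31 spin 0.0001 shift [ 0.384  0.011 -0.001]
```

View pics/side2.png

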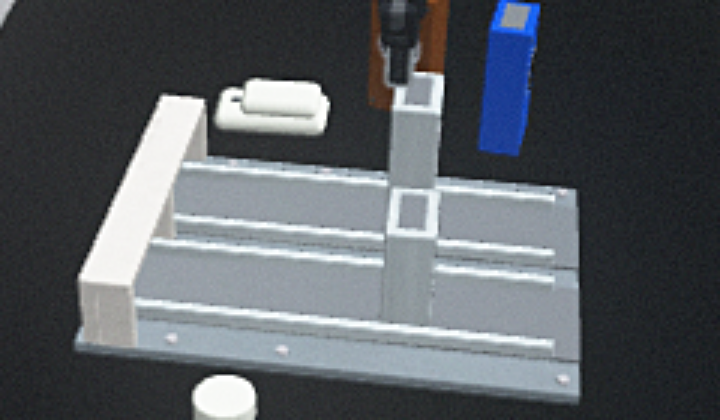

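The cassette still stands at (415,90), and the fingers at (400,60) seem to have passed beyond its right side. I'll compare the camera frames with the TCP before moving again.

Run:
```python
from h import *
def proj(im,p):
    q=im["orientation"]; M=R.from_quat([q[1],q[2],q[3],q[0]]).as_matrix()
    c=M.T@(np.array(p)-im["origin"]); c=np.array([c[0],-c[1],-c[2]])
    K=np.array([[im["fx"],0,im["cx"]],[0,im["fy"],im["cy"]],[0,0,1]])
    return cv2.projectPoints(c.reshape(1,1,3),np.zeros(3),np.zeros(3),K,np.array(im["dist"],float))[0].ravel().round(1)
s=robot.get_state(); p=s["eef_pos"]
S=cam("side"); T=cam("top")
for n,im in(("side",S),("top",T)): print(n,"tcp px",proj(im,p),"tcp+7cm",proj(im,p+np.array([0,0,.07])),"tall top px",proj(im,[.5329,-.0383,.133]),"short top",proj(im,[.5336,.0718,.098]))
P=pts(S); 
for lo,hi,nm in((.125,.145,"tall"),(.09,.105,"short"),(.062,.072,"roof")):
    m=(P[...,2]>lo)&(P[...,2]<hi)&(P[...,0]>.35)&(P[...,0]<.8)&(abs(P[...,1])<.16)
    q=P[m]; print(nm,len(q),cv2.minAreaRect((q[:,:2]*1000).astype(np.float32)))
P0=pts(T)
m=(P0[...,2]>.125)&(P0[...,2]<.145)&(P0[...,0]>.35)&(P0[...,0]<.8)&(abs(P0[...,1])<.16)
print("top now",m.sum(), P0[m].mean(0) if m.any() else None)
a=cv2.resize(S["frame"][110:200,300:440],None,fx=4,fy=4); b=cv2.resize(T["frame"][140:310,280:480],None,fx=3,fy=3)
c=np.zeros((600,800,3),np.uint8); c[:360,:560]=a
cv2.imwrite("pics/s3.png",a[...,::-1]); cv2.imwrite("pics/t3.png",b[...,::-1])
```

```text
side tcp px [351.6 155.9] tcp+7cm [353.2 128.7] tall top px [357.7 150. ] short top [355.7 190.1]
top tcp px [381.6 242.3] tcp+7cm [387.1 241.8] tall top px [381.6 248.2] short top [329.6 247.1]
tall 253 ((533.4241333007812, -34.76355743408203), (58.82699203491211, 43.95490264892578), 86.78056335449219)
short 430 ((508.69293212890625, -31.847335815429688), (284.0751953125, 64.97388458251953), 74.19888305664062)
roof 1218 ((598.6865234375, -9.769989013671875), (351.58355712890625, 265.8048095703125), 6.5379109382629395)
top now 118 [ 0.52621844 -0.01971646  0.1322004 ]
```

View pics/t3.png

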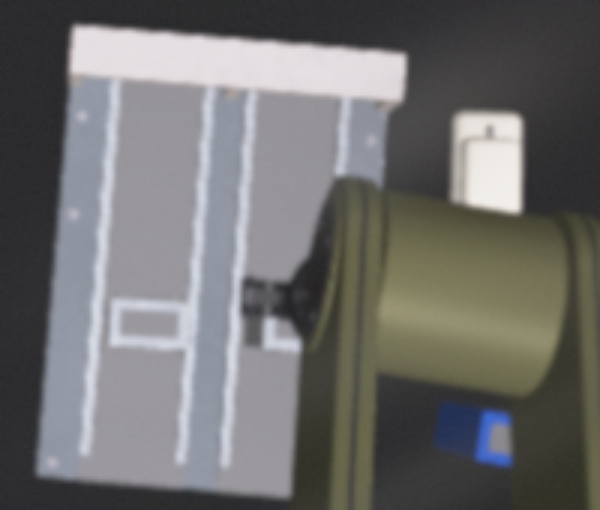

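The cassette is unmoved at crop (280,330), and the fingers are partly hidden by the arm near crop (260,295). I'll look at the side close-up and the depth of what is visible there.

View pics/s3.png

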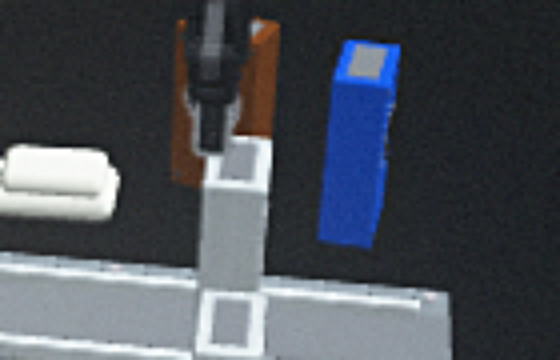

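Run:
```python
from h import *
T=cam("top"); P=pts(T)
for v in(235,238,241,244,248,252):
    print(v,[(u,)+tuple((P[v,u]*1000).astype(int)) for u in range(358,396,4) if not np.isnan(P[v,u,0])])
S=cam("side"); P=pts(S)
for v in range(118,176,5): print(v,[(u,)+tuple((P[v,u]*1000).astype(int)) for u in range(344,372,4) if not np.isnan(P[v,u,0])])
W=cam("wrist"); cv2.imwrite("pics/w1.png",W["frame"][...,::-1])
```

```text
235 [(358, np.int64(563), np.int64(0), np.int64(25)), (362, np.int64(557), np.int64(15), np.int64(227)), (366, np.int64(557), np.int64(7), np.int64(225)), (370, np.int64(558), np.int64(-1), np.int64(220)), (374, np.int64(557), np.int64(-4), np.int64(253)), (378, np.int64(555), np.int64(-5), np.int64(297)), (382, np.int64(549), np.int64(17), np.int64(487)), (386, np.int64(548), np.int64(18), np.int64(521)), (390, np.int64(548), np.int64(16), np.int64(540)), (394, np.int64(547), np.int64(15), np.int64(562))]
238 [(358, np.int64(556), np.int64(0), np.int64(23)), (362, np.int64(551), np.int64(15), np.int64(228)), (366, np.int64(551), np.int64(8), np.int64(234)), (370, np.int64(551), np.int64(1), np.int64(241)), (374, np.int64(551), np.int64(-5), np.int64(249)), (378, np.int64(550), np.int64(-5), np.int64(297)), (382, np.int64(545), np.int64(18), np.int64(493)), (386, np.int64(544), np.int64(18), np.int64(524)), (390, np.int64(544), np.int64(16), np.int64(540)), (394, np.int64(543), np.int64(14), np.int64(560))]
241 [(358, np.int64(549), np.int64(0), np.int64(20)), (362, np.int64(545), np
[... 5612 characters left out ...]
3), np.int64(-167), np.int64(2)), (348, np.int64(553), np.int64(-166), np.int64(3)), (352, np.int64(543), np.int64(-8), np.int64(102)), (356, np.int64(534), np.int64(-9), np.int64(102)), (360, np.int64(525), np.int64(-3), np.int64(106)), (364, np.int64(516), np.int64(-5), np.int64(106)), (368, np.int64(500), np.int64(-177), np.int64(0))]
173 [(344, np.int64(562), np.int64(-142), np.int64(2)), (348, np.int64(552), np.int64(-143), np.int64(2)), (352, np.int64(542), np.int64(-11), np.int64(87)), (356, np.int64(533), np.int64(-10), np.int64(88)), (360, np.int64(524), np.int64(-6), np.int64(91)), (364, np.int64(515), np.int64(-9), np.int64(90)), (368, np.int64(500), np.int64(-155), np.int64(-1))]
```

View pics/w1.png

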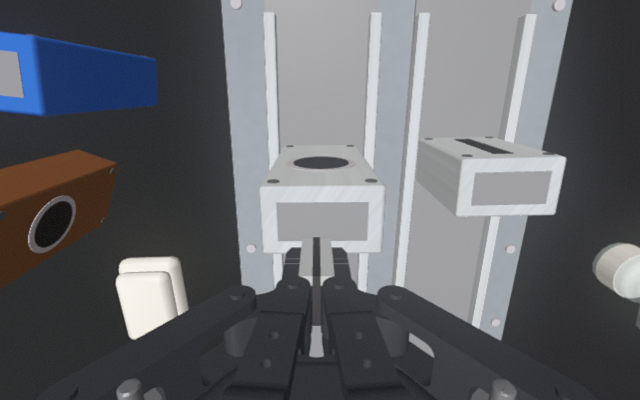

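The wrist view shows the tall cassette upright and undisturbed, with its top face at (320,215). The fingertips at (317,240) are just above that top face, so they are about 20 mm higher than the reported TCP. They passed over the top without contact. I'll lift slightly, back off and measure the real tip height.

>>> servo_tool(series=[{"linear":[0,0,-0.1],"spin":0,"grip":0},{"linear":[0,0,-0.1],"spin":0,"grip":0},{"linear":[0.2,0.01,-0.1],"spin":0,"grip":0},{"linear":[0.384,0.011,-0.1],"spin":0,"grip":0},{"linear":[0.384,0.011,-0.1],"spin":0,"grip":0},{"linear":[0.384,0.011,-0.1],"spin":0,"grip":0},{"linear":[0.384,0.011,-0.1],"spin":0,"grip":0}])

```text
time_s: 4.78
eef_pos: [0.4706, -0.0344, 0.1352]
tcp_rot: [0.001, 0.032, 0.999, -0.0]
contact_force: [0.4, -0.9, 0.5]
width: -0.0001
grip_force: 0.0
```

Run:
```python
from h import *
s=robot.get_state(); p=np.array(s["eef_pos"]); togo(-.0854,-.0556,.08)
for n in("side","top"):
    P=pts(cam(n))
    m=(np.hypot(P[...,0]-p[0],P[...,1]-p[1])<.045)&(P[...,2]>.06)&(P[...,2]<.24)
    q=P[m]*1000
    print(n,"lowest z",np.sort(q[:,2])[:8].round(0))
    for lo in range(90,200,10):
        k=q[(q[:,2]>=lo)&(q[:,2]<lo+10)]
        if len(k): print(lo,len(k),"x",k[:,0].min().round(),k[:,0].max().round(),"y",k[:,1].min().round(),k[:,1].max().round())
P=pts(robot.get_image("top")); m=(P[...,2]>.12)&(P[...,2]<.145)&(P[...,0]>.5)&(P[...,0]<.57)&(abs(P[...,1]+.04)<.05)
print("tall now",m.sum(),cv2.minAreaRect((P[m][:,:2]*1000).astype(np.float32)))
```

```text
t 4.78 pos [ 0.4706 -0.0344  0.1352] dock [-0.1188 -0.0556] F [ 0.4 -0.9  0.5] w -0.0001 yaw 176.31 spin 0.0 shift [-0.167  0.     0.276]
side lowest z [ 61.  71.  71.  80.  92.  94.  94. 101.]
90 3 x 511.0 512.0 y -25.0 -21.0
100 3 x 512.0 512.0 y -23.0 -19.0
110 1 x 511.0 511.0 y -48.0 -48.0
120 1 x 511.0 511.0 y -36.0 -36.0
130 13 x 512.0 514.0 y -52.0 -25.0
150 6 x 465.0 478.0 y -32.0 -29.0
160 30 x 459.0 479.0 y -32.0 -19.0
170 41 x 460.0 480.0 y -32.0 -19.0
180 42 x 459.0 481.0 y -31.0 -18.0
190 20 x 459.0 479.0 y -29.0 -18.0
top lowest z [207. 211. 211. 212. 218. 218. 221. 221.]
tall now 447 ((534.5136108398438, -37.8550910949707), (36.479454040527344, 60.42924118041992), 0.963836669921875)
```

The tips measure about 21 mm above the reported TCP, so I'll subtract that from every height. Before pushing lower, I'll recheck the tall cassette's yaw.

Run:
```python
from h import *
for nm,src in(("start",np.load("top.npy",allow_pickle=True).item()),("now",robot.get_image("top"))):
    P=pts(src); N=(P[...,0]>.49)&(P[...,0]<.58)
    for k,m in(("tall",N&(P[...,2]>.122)&(P[...,2]<.145)&(abs(P[...,1]+.04)<.05)),("short",N&(P[...,2]>.088)&(P[...,2]<.108)&(abs(P[...,1]-.07)<.05))):
        q=P[m][:,:2]*1000; r=cv2.minAreaRect(q.astype(np.float32)); w,v=np.linalg.eigh(np.cov(q.T)); d=v[:,1]*np.sign(v[1,1])
        us=np.where(m.any(0))[0]; vs=np.where(m.any(1))[0]
        print(nm,k,m.sum(),"mean",q.mean(0).round(1),"pca yaw",np.degrees(np.arctan2(-d[0],d[1])).round(2),"px",us[[0,-1]],vs[[0,-1]],np.round(r[0],1),round(r[2],2))
```

```text
start tall 475 mean [533.  -37.6] pca yaw -2.8 px [367 395] [239 257] [532.9 -38.3] 86.96
start short 435 mean [533.6  71.9] pca yaw -1.08 px [316 343] [239 256] [533.6  71.8] 87.08
now tall 445 mean [533.9 -36.3] pca yaw 3.19 px [367 395] [239 256] [532.7 -38.1] 86.38
now short 437 mean [533.6  71.9] pca yaw -1.44 px [316 343] [239 256] [533.6  71.9] 86.89
```

The tall cassette hasn't moved (same pixel box and rectangle). I'll go lower and push.

>>> servo_tool(series=[{"linear":[0,0,0.12],"spin":0,"grip":0},{"linear":[0,0,0.236],"spin":0,"grip":0},{"linear":[0,0,0.236],"spin":0,"grip":0},{"linear":[-0.06,0,0.236],"spin":0,"grip":0},{"linear":[-0.12,0,0.236],"spin":0,"grip":0},{"linear":[-0.15,0,0.236],"spin":0,"grip":0},{"linear":[-0.17,0,0.236],"spin":0,"grip":0},{"linear":[-0.19,0,0.236],"spin":0,"grip":0},{"linear":[-0.21,0,0.236],"spin":0,"grip":0},{"linear":[-0.23,0,0.236],"spin":0,"grip":0},{"linear":[-0.23,0,0.236],"spin":0,"grip":0}])

```text
time_s: 5.9
eef_pos: [0.5169, -0.0373, 0.088]
tcp_rot: [0.001, 0.032, 0.999, -0.0]
contact_force: [0.4, 0.3, 0.7]
width: -0.0001
grip_force: 0.0
```

Run:
```python
from h import *
togo(-.042,-.0556,.088)
P=pts(cam("side")); m=(P[...,0]>.49)&(P[...,0]<.7)&(P[...,1]>-.075)&(P[...,1]<-.002)&(P[...,2]>.04)&(P[...,2]<.16)
q=P[m]*1000
for lo in range(40,160,15):
    k=q[(q[:,2]>=lo)&(q[:,2]<lo+15)]
    if len(k): print(lo,len(k),"x",np.percentile(k[:,0],[3,97]).round())
```

```text
t 5.9 pos [ 0.5169 -0.0373  0.088 ] dock [-0.0724 -0.0556] F [0.4 0.3 0.7] w -0.0001 yaw 176.31 spin 0.0001 shift [-0.152  0.     0.   ]
40 25 x [515. 553.]
55 57 x [516. 556.]
70 103 x [520. 556.]
85 106 x [523. 559.]
100 118 x [514. 562.]
115 152 x [507. 565.]
130 293 x [508. 564.]
145 21 x [502. 528.]
```

It's tipping cleanly, now about 8°. I'll continue past the balance point and stop.

>>> servo_tool(series=[{"linear":[-0.02,0,0],"spin":0,"grip":0},{"linear":[-0.04,0,0],"spin":0,"grip":0},{"linear":[-0.06,0,0],"spin":0,"grip":0},{"linear":[-0.08,0,0],"spin":0,"grip":0},{"linear":[-0.1,0,0],"spin":0,"grip":0},{"linear":[-0.12,0,0],"spin":0,"grip":0},{"linear":[-0.14,0,0],"spin":0,"grip":0},{"linear":[-0.15,0,0],"spin":0,"grip":0},{"linear":[-0.15,0,0],"spin":0,"grip":0},{"linear":[-0.15,0,0],"spin":0,"grip":0},{"linear":[-0.15,0,0],"spin":0,"grip":0},{"linear":[-0.15,0,0],"spin":0,"grip":0}])

```text
time_s: 6.95
eef_pos: [0.5453, -0.0391, 0.0875]
tcp_rot: [-0.0, 0.032, 0.999, 0.0]
contact_force: [-0.0, 0.7, 0.2]
width: 0.0001
grip_force: 0.0
```

Run:
```python
from h import *
togo(-.08,-.055,.088)
im=cam("side"); cv2.imwrite('pics/side4.png',cv2.resize(im['frame'][110:250,230:430,::-1],None,fx=4,fy=4))
P=pts(im); d=(P[...,:2]-O)@D.T*1000; z=P[...,2]*1000
m=(d[...,0]>-100)&(d[...,0]<122)&(d[...,1]>-95)&(d[...,1]<-20)&(z>42)&(z<58)
q=d[m]; print(m.sum(),"x",np.percentile(q[:,0],[1,99]).round(1),"y",np.percentile(q[:,1],[1,99]).round(1),"z",np.median(z[m]).round(1)); print(cv2.minAreaRect(q.astype(np.float32)))
```

```text
t 6.95 pos [ 0.5453 -0.0391  0.0875] dock [-0.044  -0.0555] F [-0.   0.7  0.2] w 0.0001 yaw 176.31 spin 0.0001 shift [ 0.18   0.003 -0.002]
816 x [-39.   77.3] y [-82.8 -21.9] z 50.3
((19.598865509033203, -52.1768913269043), (119.67159271240234, 65.21788024902344), 0.6925116777420044)
```

View pics/side4.png

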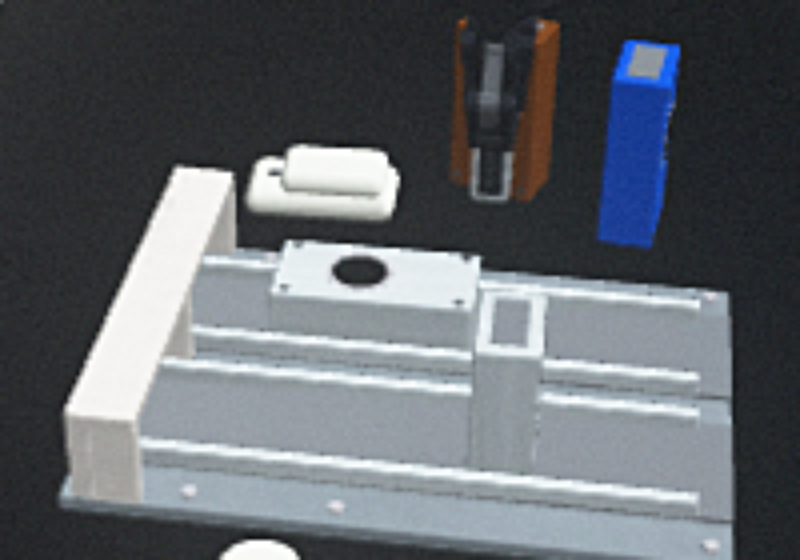

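The cassette lies flat, opening up, with its tail at crop (480,290) and its nose at (275,270), short of the roof. The short cassette is still standing at (510,380). Next I back off and lower the fingers behind the tail.

>>> servo_tool(series=[{"linear":[0.155,0.003,0],"spin":0,"grip":0},{"linear":[0.155,0.003,0],"spin":0,"grip":0},{"linear":[0.155,0.003,0],"spin":0,"grip":0},{"linear":[0.155,0.003,0.15],"spin":0,"grip":0},{"linear":[0.155,0.003,0.3],"spin":0,"grip":0},{"linear":[0.155,0.003,0.37],"spin":0,"grip":0},{"linear":[0.155,0.003,0.4],"spin":0,"grip":0},{"linear":[0.155,0.003,0.4],"spin":0,"grip":0}])

```text
time_s: 7.67
eef_pos: [0.5144, -0.0365, 0.0063]
tcp_rot: [-0.001, 0.032, 0.999, 0.0]
contact_force: [-0.1, -0.1, 0.9]
width: -0.0001
grip_force: 0.0
```

Run:
```python
from h import *
togo(.02,-.0555,.007)
im=cam("side"); P=pts(im); d=(P[...,:2]-O)@D.T*1000; z=P[...,2]*1000
for lo in range(20,110,10):
    m=(d[...,0]>-100)&(d[...,0]<-46)&(d[...,1]>-95)&(d[...,1]<-20)&(z>=lo)&(z<lo+10)
    if m.any(): print(lo,m.sum(),"x",d[m][:,0].min().round(),d[m][:,0].max().round(),"y",d[m][:,1].min().round(),d[m][:,1].max().round())
```

```text
t 7.67 pos [ 0.5144 -0.0365  0.0063] dock [-0.0751 -0.0549] F [-0.1 -0.1  0.9] w -0.0001 yaw 176.31 spin 0.0 shift [-0.475 -0.003 -0.004]
20 33 x -100.0 -48.0 y -94.0 -84.0
30 8 x -87.0 -83.0 y -49.0 -45.0
40 8 x -86.0 -84.0 y -50.0 -45.0
50 23 x -86.0 -66.0 y -50.0 -40.0
60 10 x -83.0 -71.0 y -46.0 -40.0
70 13 x -89.0 -65.0 y -56.0 -22.0
80 14 x -90.0 -67.0 y -29.0 -20.0
90 10 x -92.0 -60.0 y -45.0 -38.0
100 28 x -93.0 -60.0 y -58.0 -30.0
```

>>> servo_tool(series=[{"linear":[-0.04,0,0],"spin":0,"grip":0},{"linear":[-0.08,0,0],"spin":0,"grip":0},{"linear":[-0.11,0,0],"spin":0,"grip":0},{"linear":[-0.13,0,0],"spin":0,"grip":0},{"linear":[-0.15,0,0],"spin":0,"grip":0},{"linear":[-0.17,0,0],"spin":0,"grip":0},{"linear":[-0.19,0,0],"spin":0,"grip":0},{"linear":[-0.21,0,0],"spin":0,"grip":0},{"linear":[-0.23,0,0],"spin":0,"grip":0},{"linear":[-0.25,0,0],"spin":0,"grip":0},{"linear":[-0.27,0,0],"spin":0,"grip":0},{"linear":[-0.29,0,0],"spin":0,"grip":0},{"linear":[-0.31,0,0],"spin":0,"grip":0},{"linear":[-0.33,0,0],"spin":0,"grip":0},{"linear":[-0.35,0,0],"spin":0,"grip":0},{"linear":[-0.37,0,0],"spin":0,"grip":0},{"linear":[-0.39,0,0],"spin":0,"grip":0},{"linear":[-0.41,0,0],"spin":0,"grip":0},{"linear":[-0.42,0,0],"spin":0,"grip":0},{"linear":[-0.42,0,0],"spin":0,"grip":0}])

```text
time_s: 9.38
eef_pos: [0.6002, -0.0421, 0.0076]
tcp_rot: [0.001, 0.032, 0.999, -0.0]
contact_force: [-0.1, 0.7, 0.2]
width: 0.0002
grip_force: 0.0
```

```bash
cat >> h.py <<'E'
def lying():
    for n in ("side","top"):
        P=pts(cam(n)); d=(P[...,:2]-O)@D.T*1000; z=P[...,2]*1000
        m=(d[...,0]>-60)&(d[...,0]<122)&(d[...,1]>-95)&(d[...,1]<-20)&(z>42)&(z<56)
        q=d[m]
        if len(q)>50: print(n,m.sum(),"x",np.percentile(q[:,0],[1,5,99]).round(1),"y",np.percentile(q[:,1],[1,99]).round(1),"z",np.median(z[m]).round(1), "rect",cv2.minAreaRect(q.astype(np.float32)))
E
python3 - <<'E'
from h import *
togo(.02,-.0555,.007); lying()
E
```

```text
t 9.38 pos [ 0.6002 -0.0421  0.0076] dock [ 0.011 -0.055] F [-0.1  0.7  0.2] w 0.0002 yaw 176.31 spin 0.0001 shift [-0.045 -0.002  0.003]
side 737 x [ -0.5  13.1 120.6] y [-82.6 -22.2] z 50.3 rect ((60.29914855957031, -51.81879425048828), (65.61576843261719, 123.46923065185547), 88.0660629272461)
top 281 x [ 33.5  40.6 121.8] y [-82.5 -25.4] z 48.8 rect ((76.53868103027344, -54.913360595703125), (59.341026306152344, 90.85763549804688), 89.94613647460938)
```

Tail is near x = 21 mm, so about 9 mm to go. I'll creep forward and watch the force.

>>> servo_tool(series=[{"linear":[-0.008,0,0],"spin":0,"grip":0},{"linear":[-0.015,0,0],"spin":0,"grip":0},{"linear":[-0.022,0,0],"spin":0,"grip":0},{"linear":[-0.028,0,0],"spin":0,"grip":0},{"linear":[-0.034,0,0],"spin":0,"grip":0},{"linear":[-0.04,0,0],"spin":0,"grip":0}])

```text
time_s: 9.98
eef_pos: [0.606, -0.0424, 0.0075]
tcp_rot: [-0.001, 0.032, 0.999, 0.0]
contact_force: [-6.3, 0.7, 3.6]
width: 0.0003
grip_force: 2.9
```

>>> servo_tool(series=[{"linear":[-0.005,0,0],"spin":0,"grip":0},{"linear":[-0.01,0,0],"spin":0,"grip":0}])

```text
time_s: 10.15
eef_pos: [0.6059, -0.0424, 0.0074]
tcp_rot: [-0.002, 0.032, 0.999, 0.0]
contact_force: [-8.8, 0.1, 6.3]
width: -0.0002
grip_force: 4.4
```

>>> servo_tool(series=[{"linear":[-0.01,0,0],"spin":0,"grip":0},{"linear":[-0.02,0,0],"spin":0,"grip":0},{"linear":[-0.02,0,0],"spin":0,"grip":0}])

```text
time_s: 10.4
eef_pos: [0.6057, -0.0423, 0.007]
tcp_rot: [-0.006, 0.032, 0.999, 0.0]
contact_force: [-14.1, 0.0, 9.6]
width: -0.0001
grip_force: 7.0
```

Run:
```python
from h import *
togo(.02,-.0555,.007); lying()
im=cam("side"); cv2.imwrite('pics/side5.png',cv2.resize(im['frame'][110:250,230:430,::-1],None,fx=4,fy=4))
```

```text
t 10.4 pos [ 0.6057 -0.0423  0.007 ] dock [ 0.0165 -0.0548] F [-14.1   0.    9.6] w -0.0001 yaw 176.33 spin 0.0002 shift [-0.018 -0.003 -0.   ]
side 671 x [  6.6  17.7 120.7] y [-83.2 -22.4] z 50.3 rect ((62.65392303466797, -53.096580505371094), (64.63467407226562, 117.0226058959961), 89.34838104248047)
top 213 x [ 41.   46.9 120.5] y [-43.7 -25.3] z 48.6 rect ((80.93402862548828, -31.011152267456055), (18.727420806884766, 81.47924041748047), 83.56248474121094)
```

View pics/side5.png

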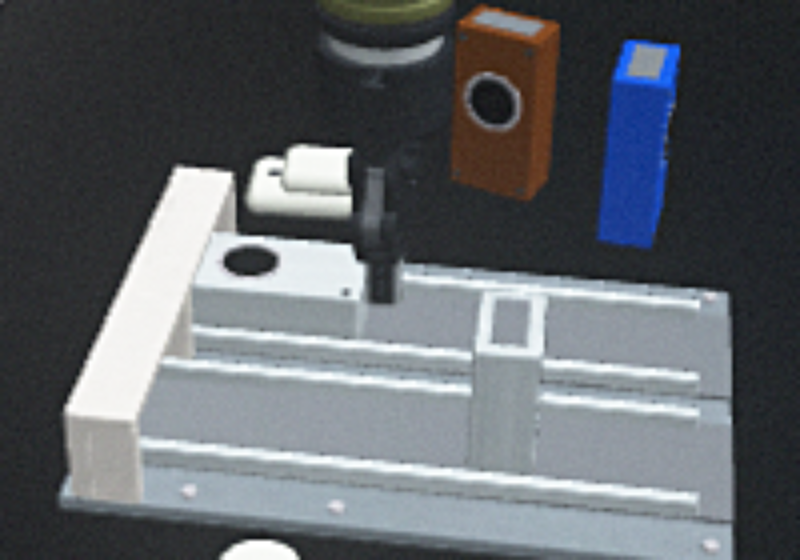

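The nose is under the roof at crop (195,290), and the fingers have stalled with rising force, which fits home contact. I'll back off, raise the fingers and measure the tail.

>>> servo_tool(series=[{"linear":[0.03,0,0],"spin":0,"grip":0},{"linear":[0.1,0,0],"spin":0,"grip":0},{"linear":[0.2,0,0],"spin":0,"grip":0},{"linear":[0.2,0,0],"spin":0,"grip":0},{"linear":[0.2,0,-0.2],"spin":0,"grip":0},{"linear":[0.2,0,-0.4],"spin":0,"grip":0},{"linear":[0.2,0,-0.6],"spin":0,"grip":0},{"linear":[0.4,0,-0.8],"spin":0,"grip":0},{"linear":[0.6,0,-0.95],"spin":0,"grip":0},{"linear":[0.6,0,-0.95],"spin":0,"grip":0},{"linear":[0.6,0,-0.95],"spin":0,"grip":0}])

```text
time_s: 11.47
eef_pos: [0.4927, -0.0351, 0.2019]
tcp_rot: [0.004, 0.032, 0.999, -0.0]
contact_force: [0.8, -0.8, -0.3]
width: 0.0002
grip_force: 0.0
```

Run:
```python
from h import *
togo(.02,-.0555,.007); lying()
im=cam("side"); P=pts(im); d=(P[...,:2]-O)@D.T*1000; z=P[...,2]*1000
for y0,y1 in((-82,-70),(-70,-55),(-55,-40),(-40,-28)):
    k=(d[...,0]>-60)&(d[...,0]<122)&(d[...,1]>y0)&(d[...,1]<y1)&(z>44)&(z<56); print(y0,np.sort(d[k][:,0])[:4].round(1))
T=cam("top"); P=pts(T); d=(P[...,:2]-O)@D.T*1000; z=P[...,2]*1000
for y0,y1 in((-82,-70),(-70,-55),(-55,-40),(-40,-28)):
    k=(d[...,0]>-60)&(d[...,0]<122)&(d[...,1]>y0)&(d[...,1]<y1)&(z>44)&(z<56); print("top",y0,np.sort(d[k][:,0])[:4].round(1))
r=(z>58)&(z<76)&(d[...,0]>100)&(d[...,0]<180)&(abs(d[...,1])<140); print("roof x",np.percentile(d[r][:,0],[2,98]).round(1))
m=(P[...,2]>.088)&(P[...,2]<.108)&(abs(P[...,1]-.07)<.05)&(P[...,0]>.49)&(P[...,0]<.58); print("short",P[m].mean(0).round(4))
```

```text
t 11.47 pos [ 0.4927 -0.0351  0.2019] dock [-0.0968 -0.055 ] F [ 0.8 -0.8 -0.3] w 0.0002 yaw 176.31 spin 0.0001 shift [-0.577 -0.002  0.978]
side 651 x [ 26.5  29.8 120.8] y [-83.2 -22.1] z 50.4 rect ((73.75706481933594, -53.04833984375), (64.46756744384766, 96.30204772949219), 89.30686950683594)
top 990 x [ 30.7  34.2 120.6] y [-84.5 -25.5] z 49.1 rect ((75.79263305664062, -54.930423736572266), (60.579715728759766, 91.93541717529297), 89.94947052001953)
-82 [26.7 26.9 26.9 27.7]
-70 [27.5 27.6 27.8 28.7]
-55 [26.  26.2 26.2 27. ]
-40 [25.9 26.1 26.6 26.9]
top -82 [30.1 30.3 30.4 30.5]
top -70 [31.1 31.3 31.4 31.5]
top -55 [30.1 30.4 30.5 30.6]
top -40 [31.3 31.5 31.5 31.7]
roof x [125.4 161.3]
short [0.5336 0.0719 0.098 ]
```

The tail measures 30–31 mm in the dock frame across its full width, so the nose is at the stop (150 mm). The short cassette hasn't moved, and the arm is clear.

```bash
python3 -c "
from bench import robot
print(robot.hand_in())"
```

```text
the job is handed in; nothing more can be done
None
```

I handed the job in with the tall cassette lying flat in its lane and its leading end against the stop, both confirmed by measurement. The short cassette has not moved. `hand_in()` gave no verdict.

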